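Set the portion press with its pusher

TASK

Take the wide metal pusher (not the slim one), put it upright, foot first, into the bore of the portion press and push the piston down until the dark ring around the pusher is level with the rim of the press, no deeper. Let go and leave it standing there; leave the slim pusher standing where it is.

Things in the scene. Friction and masses are not known exactly. Their poses are not given: they have to be found in the camera images.
- pusher_center (a point): Wide pusher: loose bare-metal tube standing on the table, 40 mm across, 150 mm long, about 0.16 kg, flat closed foot, open top. Point: on its axis, 75 mm above the foot; z runs to the open top. Grip it 25 to 40 mm below its top: at the end only the upper 85 mm stand out of the press.
- pusher_ring (a point): The dark depth ring, a 4 mm band around the wide pusher: this point is on the axis at the middle of the band, 65 mm above the foot and 85 mm below the top.
- press_rim (a point): Portion press, fixed: upright aluminium cylinder 110 mm high, grey foot 110 mm wide, mouth 84 mm wide outside. Point: bore's centre at the top rim; z up. Bore 48 mm wide, flaring to 64 mm over the top 15 mm. In it, 20 to 35 mm below the rim, a flat stiff piston: it carries the pusher's weight, needs about 7 N to go down, stays where left, stops 90 mm below the rim.
- slim_center (a point): The slim pusher, a bystander: like the wide one, also 150 mm long with a dark ring, but only 25 mm in diameter, standing loose on the table. This point is on its axis at half its length; z runs along the axis. It may stand at either of the two pushers' places.
Things that resemble listed ones, but are neither listed nor needed, are in the scene too. Leave any yellow look-alike of the part that bears pusher_center alone.

How it is judged:
By the outcome, as a careful person would: the job done as asked, in the order asked, and still so for the second after the job is handed in, with the robot touching nothing.
It also fails if it takes over 54 s, if anything falls off the work surface, if the arm or the gripper's body presses on something with over 40 N, if the wrist force passes 120 N, or if a joint passes its speed limit or range.

ROBOT

A 6-joint arm with a two-finger parallel gripper is mounted at the origin on the work surface. World frame = base frame: x ahead of the robot, y to its left, z up, the work surface at z = 0. Lengths are in m, angles in rad, forces in N, time in s.
With the tool pointing down it reaches from about 0.425 to 0.95 m from the base axis. Payload 3.5 kg.
Tool frame: the origin (TCP) lies midway between the tips of the shut fingers; the grasp point (between the pads) lies grasp_offset behind it (grasp_offset is the distance from the TCP to the grasp point, in m); z points along the fingers, y is the direction in which the jaws open and shut (so a half turn about z gives the same grasp; the last joint's range is limited). The gripper opens to 85 mm and grips with 20 to 120 N. Pads are 22 mm wide; open, the fingers measure 114 mm over their backs; the gripper's body (76 mm by 85 mm) begins 54 mm behind the grasp point. The pads swing forward as they close: fully open they stand 13 mm farther back than shut.
Start: joints at [1.068, 0.286, 1.577, -0, 1.279, -0.15], TCP at [0.233, 0.633, 0.231] pointing down, gripper open.
Joint ranges: [-2.77, 2.77], [-0.9, 2.22], [0.21, 2.48], [-1.53, 4.67], [0.24, 2.81], [-2.84, 2.84]. Speed limits (rad/s): [2.79, 2.79, 3.14, 3.14, 3.14, 3.14].

INTERFACE

Orientations are given as a unit quaternion [x, y, z, w].
In Python, from plant import * gives the robot as it stands.
- The arm moves only by the tool jog_arm, never from a script. Its argument "targets" is text: rows parted by semicolons, each of 7 numbers parted by spaces: the shift along the world's x, y, z in mm, then the turn, a rotation vector about the world's x, y, z in degrees, then the gripper's target within -1 to 1 (fully open at 1, half-way at 0, shut at -1). A call has 1 to 10 rows; each row shifts and turns the pose as measured when the row begins; what a row does not reach is not made up. A row lasts 1/12 s, in which the tool goes at most 41.7 mm and 7.16 degrees, less where a joint would pass 70% of its speed; a pose out of reach is approached as far as the arm can. A call with a gripper value outside its range is refused whole. The fingers move at their own pace and stop on an object; "force" is the grip in N (left out, the last holds). Time passes only in rows, so rows that do not move let the fingers close. It gives the time, the measured TCP pose, the force and the opening at its end, in the units of the state.
- get_state(): the state, without advancing time (a new reading comes with each control period).
- read_camera(name): name is "side" or "top" or "wrist"; returns a dict with "pixels" (420x560x3 uint8, blue, green, red), "mtx" (3x3 intrinsics, pixels), "world_from_camera" (4x4, takes a point from camera to world coordinates). Camera axes: x right, y up, looking along -z (the intrinsics and any distortion apply to the point x, -y, -z); pixel columns grow to the right and rows downward; lengths in m; the calibration is good to about 2 mm. A picture is of the moment at which its call begins. There is no depth.
- sign_off(): hands the job in, once; it reports no verdict.
Trained networks look in a picture, given as the dict that the camera call returned (one of the last four; its "shot" number tells which), for a name from the list of things; names that differ only in an ending like _2 or _b are one class to them, and where a whole thing is asked for, a point or a joint stands for the part that bears it (a point fixed in the world has none). Each returns a list of dicts, best first, with "p" (0 to 1); they miss things now and then, are a little off and sometimes report something else, mostly with a low value. They report only what shows in the picture. A call takes as long as a camera call. They do not tell look-alikes from the thing itself.
- spot_in(target, picture): "uv" ([column, row] in pixels, amid what is visible of it).
- silhouettes(target, picture): "mask" (420x560 bool, what is visible of it) and "uv" ([column, row] in pixels, amid what is visible of it).
- mark_of(target, picture): "uv" ([column, row] in pixels: a listed point, or the origin of a listed thing).
The state is a dict: "time": time; "qpos": joint angles; "dq": joint speeds; "joint_efforts": joint torques, N m; "eef_pos": TCP position; "tcp_rot": TCP orientation; "contact_force": force on the tool from outside, world axes, zero at the start; "wrist_torque": the same for the moment, N m; "opening": opening from 0.0 (shut) to 1.0 (fully open).
Only numpy, scipy, OpenCV 4.12 (cv2) and the standard library are available. Lean on these libraries where they do the work, as an engineer would, in place of code of your own. Each camera call takes 0.05 s, during which the arm holds its last target.

## Working session

There is one attempt and no reset: what is moved stays moved. The work goes in short steps, Python scripts to look and compute and a tool call to move; the robot and the scene stay as the last step left them, time stands still between calls to the robot, and variables do not carry over. Pictures are saved under pics/ and viewed, and the job is handed in when it is done.

Besides the shell and the picture viewer there is one more tool, called as name(argument=value, ...) on one line, values as JSON. jog_arm: Moves the arm, as the interface text tells. Its arguments: {"type":"object","properties":{"targets":{"type":"string"},"force":{"type":"number"}},"required":["targets"]}

```bash
mkdir -p pics; ls; cat > h.py <<'E'
from plant import *
import numpy as np, cv2
def ray(p,uv):
    K=np.array(p["mtx"]);T=np.array(p["world_from_camera"])
    d=np.linalg.inv(K)@np.array([uv[0],uv[1],1.0]); d=np.array([d[0],-d[1],-d[2]])
    return T[:3,3],T[:3,:3]@d
def atz(p,uv,z):
    o,d=ray(p,uv); return o+d*(z-o[2])/d[2]
def proj(p,X):
    K=np.array(p["mtx"]);T=np.array(p["world_from_camera"])
    c=T[:3,:3].T@(np.array(X)-T[:3,3]); c=np.array([c[0],-c[1],-c[2]]); q=K@c; return q[:2]/q[2]
def tri(l):
    A=np.zeros((3,3));b=np.zeros(3)
    for p,uv in l:
        o,d=ray(p,uv);d=d/np.linalg.norm(d);M=np.eye(3)-np.outer(d,d);A+=M;b+=M@o
    return np.linalg.solve(A,b)
E
python3 - <<'E'
from h import *
print(get_state())
for n in ["side","top"]:
    p=read_camera(n); cv2.imwrite(f"pics/{n}0.png",p["pixels"]); print(n,[k for k in p], np.round(p["world_from_camera"],3).tolist())
    for t in ["pusher_center","pusher_ring","press_rim","slim_center"]:
        print(t,[(np.round(r["uv"]).tolist(),round(r["p"],2)) for r in mark_of(t,p)])
E
```

```text
pics
{'time': 0.0, 'qpos': array([ 1.06802430e+00,  2.87161045e-01,  1.57817026e+00, -1.89936686e-05,
        1.27862618e+00, -1.49999643e-01]), 'dq': array([-0.00116578, -0.00012548, -0.00030787,  0.00062147,  0.00100127,
       -0.0002495 ]), 'joint_efforts': array([-3.42693565e-04, -4.05974042e+01, -2.92630059e+01, -1.41444752e-04,
        5.79623622e-03, -1.01332915e-06]), 'eef_pos': array([0.23286717, 0.63285531, 0.22995392]), 'tcp_rot': array([ 1.75470165e-01,  9.84484039e-01, -1.12290898e-03, -3.70497495e-04]), 'contact_force': array([-0.45240212,  0.18646486, -0.0742935 ]), 'wrist_torque': array([ 0.02376899,  0.03374046, -0.021051  ]), 'opening': 1.0007641222221502}
side ['pixels', 'mtx', 'world_from_camera', 'shot'] [[-0.948, 0.229, -0.221, 0.354], [-0.318, -0.689, 0.651, 0.505], [-0.003, 0.688, 0.726, 0.623], [0.0, 0.0, 0.0, 1.0]]
pusher_center [([247.0, 224.0], 0.79), ([291.0, 199.0], 0.56)]
pusher_ring [([287.0, 203.0], 0.94), ([248.0, 227.0], 0.77)]
press_rim [([307.0, 133.0], 0.8)]
slim_center [([259.0, 328.0], 0.58)]
top ['pixels', 'mtx', 'world_from_camera', 'shot'] [[0.001, 0.989, -0.145, 0.404], [-1.0, -0.0, -0.006, 0.038], [-0.006, 0.145, 0.989, 0.988], [0.0, 0.0, 0.0, 1.0]]
pusher_center [([308.0, 205.0], 0.97), ([271.0, 179.0], 0.71)]
pusher_ring [([308.0, 207.0], 0.9)]
press_rim [([406.0, 192.0], 0.84)]
slim_center [([178.0, 227.0], 0.53)]
```

View pics/side0.png

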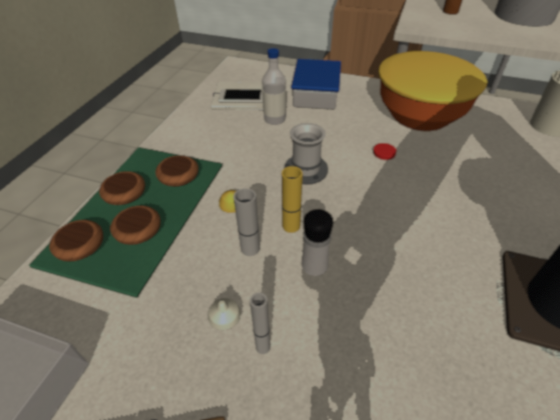

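View pics/top0.png

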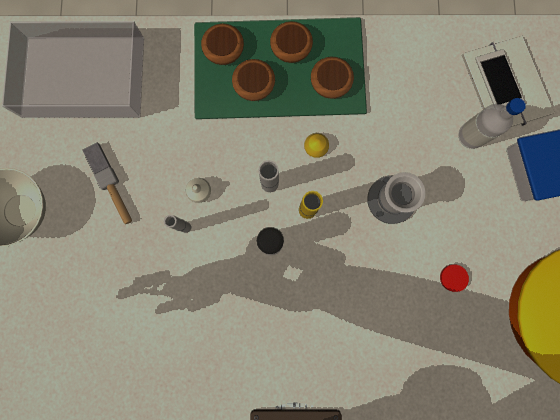

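Candidates for the wide pusher:
- The bare grey tube, side (247,224) and top (270,178).
- The yellow tube, side (291,200) and top (311,204), which is the look-alike.
- The thin grey tube, side (260,325) and top (178,224), which is the slim one.
- The black-capped shaker, side (317,243) and top (270,240).

The first one fits, because it is wide, bare metal and has a ring. I'll confirm that with a crop and measure it.

```bash
cat > m.py <<'E'
from h import *
from scipy.optimize import least_squares
def cyl(r,z0,z1):
    a=np.linspace(0,2*np.pi,48,endpoint=False);c=np.c_[r*np.cos(a),r*np.sin(a)]
    return np.r_[np.c_[c,0*a+z0],np.c_[c,0*a+z1]]
def projm(p,X):
    K=np.array(p["mtx"]);T=np.array(p["world_from_camera"])
    c=(X-T[:3,3])@T[:3,:3]; c=c*[1,-1,-1]; q=c@K.T; return q[:,:2]/q[:,2:]
def hullmask(p,X,S=1):
    m=np.zeros((420,560),np.uint8); h=cv2.convexHull(projm(p,X).astype(np.float32)); cv2.fillConvexPoly(m,np.round(h*16).astype(np.int32),255,cv2.LINE_AA,4); return m/255.
def cent(m):
    ys,xs=np.indices(m.shape); s=m.sum(); return np.array([(xs*m).sum()/s,(ys*m).sum()/s])
E
python3 - <<'E'
from m import *
ps={n:read_camera(n) for n in("side","top")}
M={}
for n,p in ps.items():
    for t in("pusher_center","slim_center"):
        for r in silhouettes(t,p):
            print(n,t,np.round(r["uv"]).tolist(),round(r["p"],2),int(r["mask"].sum()))
            if n=="side" and abs(r["uv"][0]-247)<12 and abs(r["uv"][1]-224)<15 : M["side"]=r["mask"]
            if n=="top" and np.hypot(r["uv"][0]-270,r["uv"][1]-178)<12: M["top"]=r["mask"]
out={}
for n in M:
    p=ps[n];c=cent(M[n].astype(float))
    f=lambda x: cent(hullmask(p,cyl(.02,0,.15)+[x[0],x[1],0]))-c
    x0=atz(p,c,.075)[:2]
    s=least_squares(f,x0,diff_step=1e-3,x_scale=.01); print(n,s.x,s.fun, "area",M[n].sum(),hullmask(p,cyl(.02,0,.15)+[*s.x,0]).sum(),"thin",hullmask(p,cyl(.0125,0,.15)+[*s.x,0]).sum())
# press rim by mark
p=[(n,mark_of("press_rim",ps[n])[0]["uv"]) for n in ps]
for n,uv in p: print(n,uv,atz(ps[n],uv,.11))
print(tri([(ps[n],uv) for n,uv in p]))
a=ps["side"]["pixels"][110:380,180:380]; b=ps["top"]["pixels"][140:260,150:450]
cv2.imwrite("pics/c1.png",cv2.resize(a,None,fx=2.2,fy=2.2,interpolation=cv2.INTER_CUBIC))
cv2.imwrite("pics/c2.png",cv2.resize(b,None,fx=2.6,fy=2.6,interpolation=cv2.INTER_CUBIC))
E
```

```text
side pusher_center [293.0, 199.0] 0.81 1261
side pusher_center [243.0, 222.0] 0.74 1350
side slim_center [258.0, 320.0] 0.79 1012
top pusher_center [308.0, 204.0] 0.95 433
top pusher_center [271.0, 178.0] 0.73 517
top slim_center [180.0, 221.0] 0.57 298
side [0.58228215 0.05700053] [-0.00036697 -0.00057065] area 1350 1504.8980392156864 thin 908.7098039215686
top [0.58327164 0.05637349] [-0.00087621 -0.00082434] area 517 600.8274509803922 thin 317.678431372549
side [305.7, 129.8] [ 0.55058696 -0.22689258  0.11      ]
top [409.1, 189.6] [ 0.55111587 -0.22877158  0.11      ]
[ 0.55131743 -0.22929756  0.1083116 ]
```

View pics/c1.png

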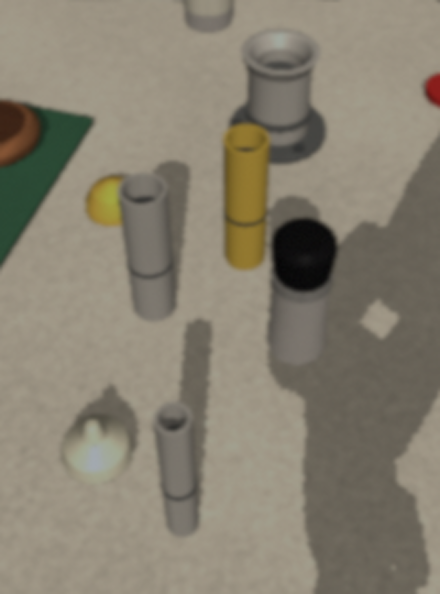

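View pics/c2.png

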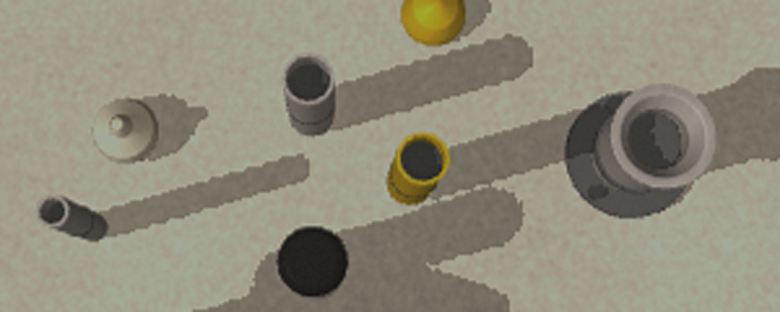

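```bash
python3 - <<'E'
from m import *
ps={n:read_camera(n) for n in("side","top")}
for n,uv in(("top",(404.6,192.7)),("side",(307.3,133.6))): print(n,atz(ps[n],uv,.11))
print("yellow",atz(ps["top"],(312,200),.15),atz(ps["side"],(291.5,172),.15))
print("shaker",atz(ps["top"],(270,240),.13),atz(ps["side"],(317,222),.13))
print("slim",atz(ps["top"],(171,221),.15))
for n,rc,f in(("side",(100,270,210,350),4),("top",(140,240,250,450),4)):
    p=ps[n]; im=cv2.resize(p["pixels"],None,fx=f,fy=f,interpolation=cv2.INTER_CUBIC)
    a=np.linspace(0,2*np.pi,64)
    def circ(x,y,z,r,c):
        q=projm(p,np.c_[x+r*np.cos(a),y+r*np.sin(a),0*a+z]); cv2.polylines(im,[np.round((q+.5)*f).astype(np.int32)],True,c,1)
    X=(.551,-.2235)
    circ(*X,.11,.042,(0,0,255));circ(*X,.11,.032,(0,255,0));circ(*X,.0,.055,(255,0,0))
    X=(.583,.0567);circ(*X,.15,.02,(0,0,255));circ(*X,0,.02,(255,0,0))
    cv2.imwrite(f"pics/o_{n}.png",im[rc[0]*f:rc[1]*f,rc[2]*f:rc[3]*f])
E
```

```text
top [ 0.54476548 -0.21941592  0.11      ]
side [ 0.54289098 -0.21364228  0.11      ]
yellow [ 0.52414282 -0.02895049  0.15      ] [ 0.52149582 -0.02949921  0.15      ]
shaker [0.4482864  0.05213621 0.13      ] [0.44636302 0.05999386 0.13      ]
slim [0.48347858 0.24171417 0.15      ]
```

View pics/o_side.png

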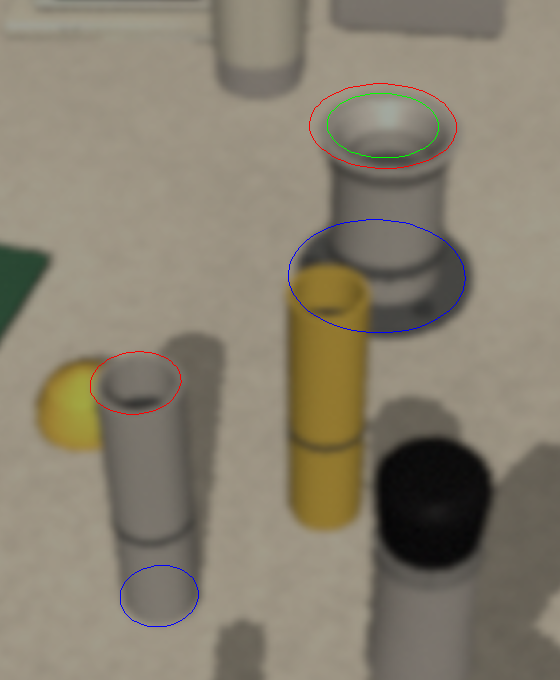

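View pics/o_top.png

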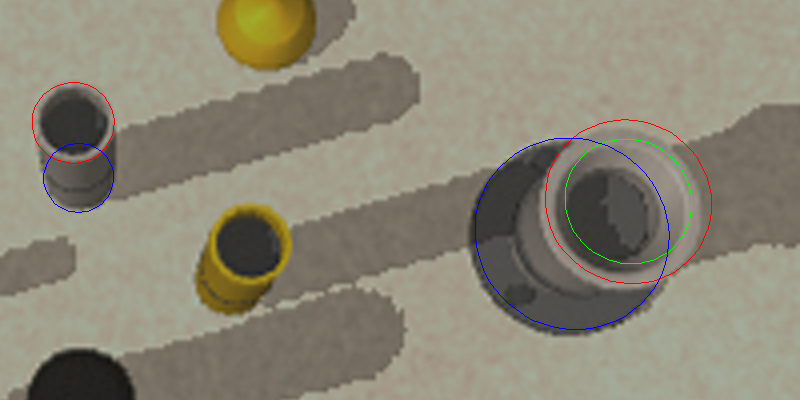

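```bash
python3 - <<'E'
import plant
print([k for k in dir(plant) if not k.startswith('_')], getattr(plant,'grasp_offset',None))
E
```

```text
['Unreachable', 'get_state', 'grasp_offset', 'mark_of', 'read_camera', 'sign_off', 'silhouettes', 'spot_in'] 0.0187
```

jog_arm(targets="10 -35 15 0 0 5 1;20 -35 10 0 0 5 1;20 -35 10 0 0 5 1;20 -35 0 0 0 5 1;20 -35 0 0 0 5 1;20 -35 0 0 0 5 1;20 -35 0 0 0 0 1;20 -35 0 0 0 0 1;20 -35 0 0 0 0 1;20 -35 0 0 0 0 1", force=60)

```text
time: 1.83
eef_pos: [0.4228, 0.2751, 0.2649]
tcp_rot: [-0.106, 0.994, -0.002, 0.002]
contact_force: [1.4, 0.3, 0.3]
opening: 0.998
```

jog_arm(targets="25 -32 0 0 0 0 1;25 -32 0 0 0 0 1;25 -32 0 0 0 0 1;25 -32 0 0 0 0 1;22 -32 0 0 0 0 1;20 -30 0 0 0 0 1;16 -20 0 0 0 0 1;0 0 0 0 0 0 1;0 0 0 0 0 0 1")

```text
time: 2.58
eef_pos: [0.5876, 0.0472, 0.2675]
tcp_rot: [-0.101, 0.995, -0.002, 0.006]
contact_force: [0.1, 0.1, 0.3]
opening: 1.0
```

```bash
python3 - <<'E'
from m import *
s=get_state();print(s["eef_pos"],s["tcp_rot"],s["contact_force"])
p=read_camera("wrist");im=p["pixels"].copy()
print(np.round(p["world_from_camera"],3).tolist())
for t in ["pusher_center","pusher_ring"]: print(t,[(np.round(r["uv"]).tolist(),round(r["p"],2)) for r in mark_of(t,p)])
a=np.linspace(0,2*np.pi,64);X=(.581,.056)
for z,c in((.15,(0,0,255)),(0,(255,0,0))):
    q=projm(p,np.c_[X[0]+.02*np.cos(a),X[1]+.02*np.sin(a),0*a+z]);cv2.polylines(im,[np.round(q).astype(np.int32)],True,c,1)
cv2.imwrite("pics/w1.png",im)
E
```

```text
[0.58757102 0.04718528 0.26749736] [-0.1009448   0.99487205 -0.0022359   0.00589587] [0.1289864  0.14325365 0.29422816]
[[-0.201, -0.934, -0.296, 0.512], [0.98, -0.193, -0.056, 0.033], [-0.005, -0.301, 0.954, 0.409], [0.0, 0.0, 0.0, 1.0]]
pusher_center [([223.0, 105.0], 0.55)]
pusher_ring [([286.0, 172.0], 0.9), ([223.0, 105.0], 0.73)]
```

View pics/w1.png

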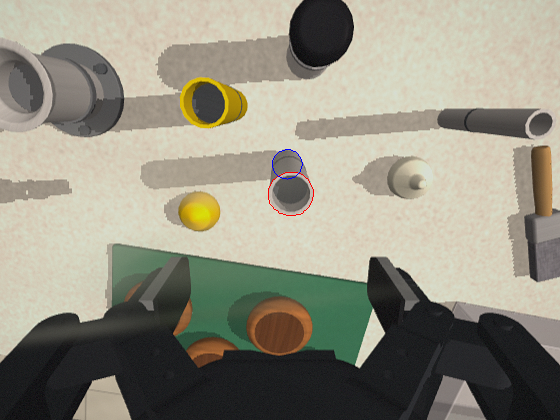

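The wrist view shows the wide pusher's top at (290,194), and the overlay lies within about 1 px of it. The slim pusher is at (540,122) and the yellow tube at (209,102). Next I align over the wide one and descend.

jog_arm(targets="-7 9 -10 0.2 0.7 0 1;0 0 -20 0 0 0 1;0 0 -20 0 0 0 1;0 0 -20 0 0 0 1;0 0 -20 0 0 0 1;0 0 0 0 0 0 1")

```text
time: 3.23
eef_pos: [0.5732, 0.0696, 0.1747]
tcp_rot: [-0.108, 0.994, 0.002, 0.0]
contact_force: [-1.0, 0.9, -0.7]
opening: 1.0
```

jog_arm(targets="0 0 0 0 0 0 1;4 -7 0 0 -0.2 0 1;0 0 0 0 0 0 1;0 0 0 0 0 0 1")

```text
time: 3.57
eef_pos: [0.5759, 0.0661, 0.1761]
tcp_rot: [-0.111, 0.994, 0.002, 0.002]
contact_force: [-0.5, -0.2, -0.6]
opening: 1.001
```

jog_arm(targets="5 -10 0 0 0 0 1;0 0 0 0 0 0 1;0 0 0 0 0 0 1")

```text
time: 3.82
eef_pos: [0.5833, 0.0548, 0.1796]
tcp_rot: [-0.111, 0.994, 0.001, 0.005]
contact_force: [0.1, -0.6, -0.5]
opening: 0.996
```

jog_arm(targets="-1 1 -20 0 0.4 0 1;0 0 -20 0 0 0 1;0 0 -20 0 0 0 1;0 0 -10 0 0 0 1;0 0 0 0 0 0 1;0 0 0 0 0 0 1")

```text
time: 4.32
eef_pos: [0.5862, 0.0535, 0.1125]
tcp_rot: [-0.109, 0.994, 0.001, 0.006]
contact_force: [0.3, 0.4, 0.5]
opening: 1.0
```

```bash
python3 - <<'E'
from m import *
s=get_state();print(s["eef_pos"],s["tcp_rot"],s["dq"],s["contact_force"])
p=read_camera("wrist");cv2.imwrite("pics/w2.png",p["pixels"])
p=read_camera("side");cv2.imwrite("pics/s2.png",p["pixels"])
print(get_state()["eef_pos"])
E
```

```text
[0.58624558 0.05347724 0.11251781] [-1.09110269e-01  9.94008822e-01  8.10737766e-04  6.38391706e-03] [-0.00262528  0.01015259  0.00307404  0.00088199 -0.00080345  0.00236631] [0.28745153 0.38721518 0.52366733]
[0.58666527 0.05352337 0.11331379]
```

View pics/w2.png

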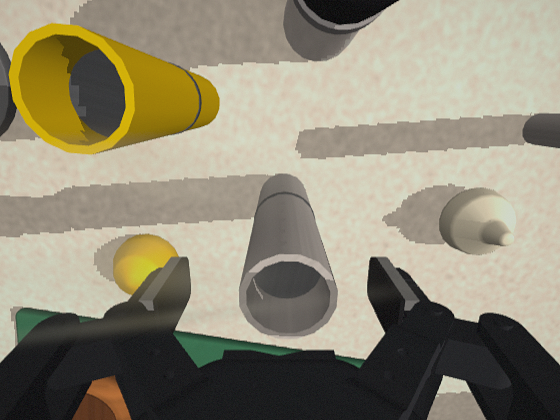

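View pics/s2.png

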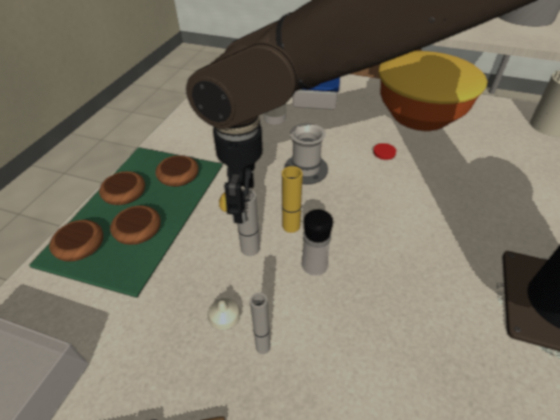

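jog_arm(targets="-3 1 -8 -0.1 0.4 0 1;0 0 -5 0 0 0 1;0 0 0 0 0 0 1")

```text
time: 4.67
eef_pos: [0.5855, 0.0545, 0.1027]
tcp_rot: [-0.109, 0.994, -0.0, 0.006]
contact_force: [0.5, -0.3, -0.3]
opening: 1.0
```

jog_arm(targets="-5 1 -4 0 1.2 0 1;0 0 0 0 0 0 1;0 0 0 0 0 0 1")

```text
time: 4.92
eef_pos: [0.5803, 0.0557, 0.0989]
tcp_rot: [-0.109, 0.994, 0.001, -0.005]
contact_force: [0.8, 0.7, 0.1]
opening: 1.001
```

jog_arm(targets="0 0 0 0 -0.5 0 1;0 0 0 0 0 0 0.3;0 0 0 0 0 0 -1;0 0 0 0 0 0 -1;0 0 0 0 0 0 -1;0 0 0 0 0 0 -1;0 0 0 0 0 0 -1;0 0 0 0 0 0 -1", force=60)

```text
time: 5.58
eef_pos: [0.5807, 0.0558, 0.0996]
tcp_rot: [-0.109, 0.994, 0.0, 0.001]
contact_force: [0.1, -0.1, 0.4]
opening: 0.456
```

```bash
python3 - <<'E'
from m import *
s=get_state();print(s["eef_pos"],s["tcp_rot"],s["contact_force"],s["opening"])
p=read_camera("wrist");cv2.imwrite("pics/w3.png",p["pixels"])
E
```

```text
[0.58067623 0.05581363 0.09955663] [-1.09301812e-01  9.94008445e-01  1.96337466e-04  5.36029523e-04] [ 0.06893889 -0.11634084  0.37222587] 0.45570402121577835
```

View pics/w3.png

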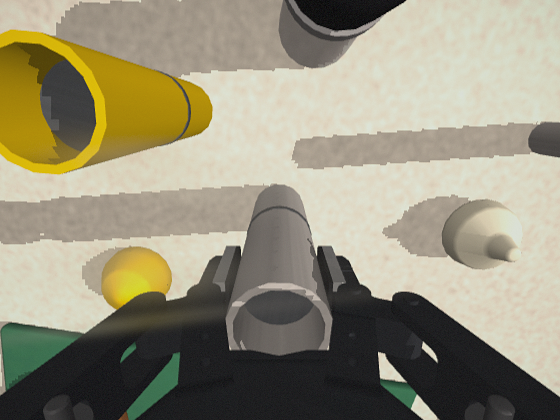

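jog_arm(targets="0 0 12 0 0 0 -1;0 0 25 0 0 0 -1;0 0 30 0 0 0 -1;0 0 30 0 0 0 -1;0 0 30 0 0 0 -1;0 0 30 0 0 0 -1;0 0 25 0 0 0 -1;0 0 10 0 0 0 -1;0 0 0 0 0 0 -1")

```text
time: 6.38
eef_pos: [0.5735, 0.0562, 0.2998]
tcp_rot: [-0.109, 0.994, 0.001, -0.005]
contact_force: [-0.4, 0.5, -1.1]
opening: 0.456
```

jog_arm(targets="0 -15 0 0 -0.5 0 -1;-3 -30 0 0 0 0 -1;-3 -35 0 0 0 0 -1;-3 -35 0 0 0 0 -1;-3 -35 0 0 0 0 -1;-3 -35 0 0 0 0 -1;-3 -35 0 0 0 0 -1;-3 -25 0 0 0 0 -1;-2 -12 0 0 0 0 -1;0 0 0 0 0 0 -1")

```text
time: 7.22
eef_pos: [0.5413, -0.2069, 0.2823]
tcp_rot: [-0.112, 0.994, 0.008, -0.011]
contact_force: [0.0, 0.4, -1.9]
opening: 0.455
```

jog_arm(targets="3 -9 0 -0.8 -1.4 0 -1;0 0 0 0 0 0 -1;0 0 0 0 0 0 -1;0 0 0 0 0 0 -1")

```text
time: 7.55
eef_pos: [0.5431, -0.2116, 0.2773]
tcp_rot: [-0.112, 0.994, 0.004, -0.002]
contact_force: [0.6, 0.4, -1.6]
opening: 0.455
```

```bash
cat > look.py <<'E'
import sys
from m import *
tag=sys.argv[1]
s=get_state();e=np.array(s["eef_pos"]);print(e,s["tcp_rot"],s["contact_force"])
from scipy.spatial.transform import Rotation as R
r=R.from_quat(s["tcp_rot"]).as_matrix();print("toolz",r[:,2], "corr deg",np.degrees([-r[1,2],r[0,2]]))
for n,rc,f in(("side",(60,240,230,390),4),("top",(120,270,320,480),4)):
    p=read_camera(n);im=cv2.resize(p["pixels"],None,fx=f,fy=f,interpolation=cv2.INTER_CUBIC)
    a=np.linspace(0,2*np.pi,64)
    def circ(x,y,z,r,c):
        q=projm(p,np.c_[x+r*np.cos(a),y+r*np.sin(a),0*a+z]); cv2.polylines(im,[np.round((q+.5)*f).astype(np.int32)],True,c,1)
    X=(.545,-.2175);circ(*X,.11,.042,(0,0,255));circ(*X,0,.055,(255,0,0))
    circ(e[0],e[1],e[2]-.0996,.02,(0,255,0)); circ(e[0],e[1],e[2]-.0996+.065,.02,(255,255,0))
    cv2.imwrite(f"pics/{tag}_{n}.png",im[rc[0]*f:rc[1]*f,rc[2]*f:rc[3]*f])
p=read_camera("wrist");cv2.imwrite(f"pics/{tag}_w.png",p["pixels"])
E
python3 look.py a
```

```text
[ 0.54314253 -0.211617    0.2773353 ] [-0.11245602  0.99364743  0.00361209 -0.00232132] [ 0.6467156   0.41267451 -1.57318244]
toolz [-0.00542555  0.00665619 -0.99996313] corr deg [-0.38137145 -0.31086112]
```

View pics/a_side.png

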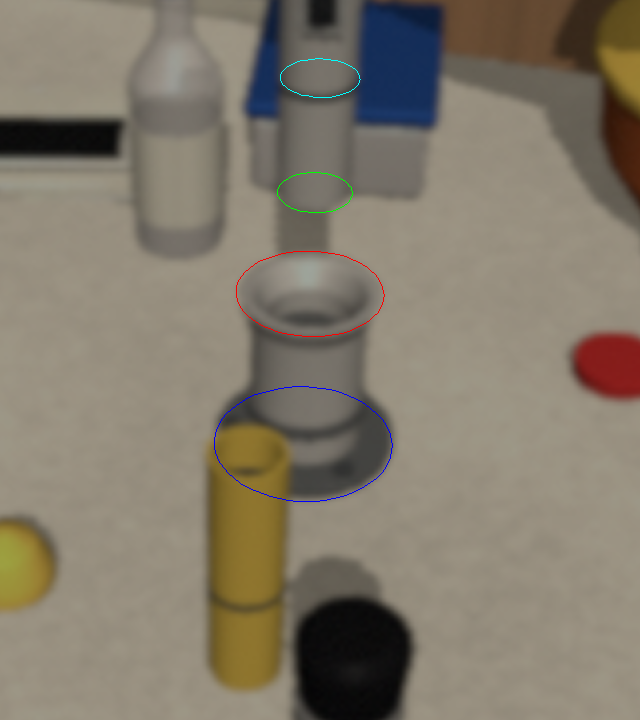

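View pics/a_top.png

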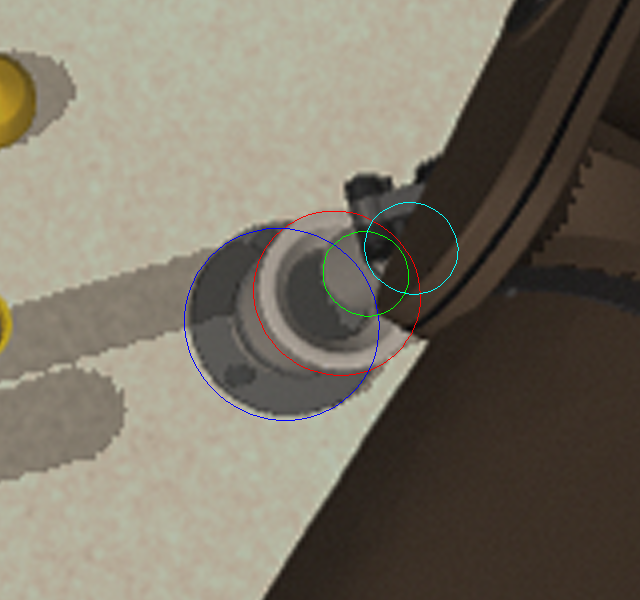

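View pics/a_w.png

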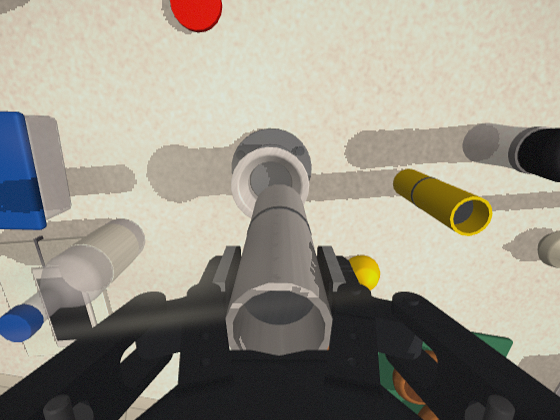

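```bash
python3 - <<'E'
from m import *
p=read_camera("wrist")
r=mark_of("press_rim",p);print([(x["uv"],x["p"],atz(p,x["uv"],.11)) for x in r])
print(atz(p,(271,183),.11),proj(p,(.545,-.2175,.11)),get_state()["eef_pos"])
E
```

```text
[([275.4, 188.5], 0.86, array([ 0.54494744, -0.21364463,  0.11      ]))]
[ 0.54019875 -0.21944179  0.11      ] [271.81236937 187.75476495] [ 0.54340543 -0.21247822  0.27818465]
```

jog_arm(targets="1 -6 -5 -0.4 -0.3 0 -1;0 0 -20 0 0 0 -1;0 0 -20 0 0 0 -1;0 0 -12 0 0 0 -1;0 0 0 0 0 0 -1;0 0 0 0 0 0 -1")

```text
time: 8.3
eef_pos: [0.5458, -0.2196, 0.2208]
tcp_rot: [-0.113, 0.994, -0.004, 0.003]
contact_force: [0.0, 0.2, -0.4]
opening: 0.458
```

```bash
python3 look.py b
```

```text
[ 0.54575671 -0.2196357   0.22081122] [-0.11302963  0.99358043 -0.00361905  0.00302133] [ 0.00461886  0.23278275 -0.35166804]
toolz [ 0.00682199 -0.00650864 -0.99995555] corr deg [0.3729176  0.39087113]
```

View pics/b_side.png

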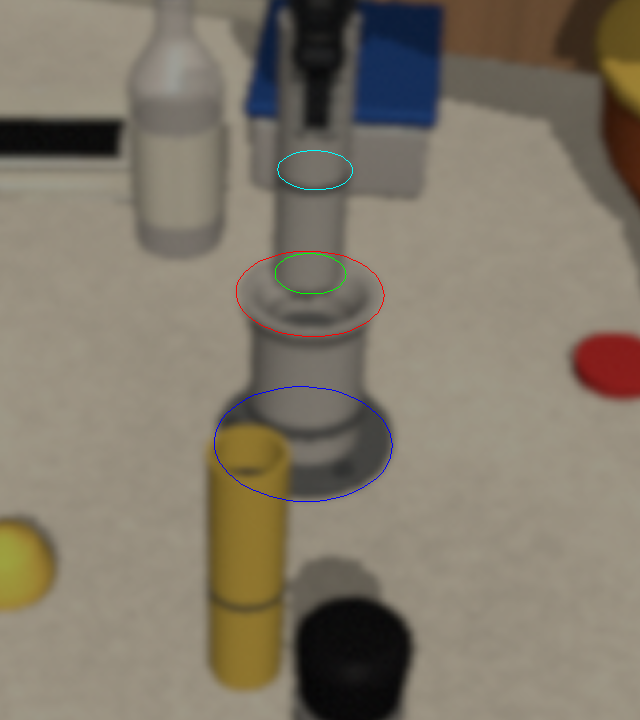

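View pics/b_w.png

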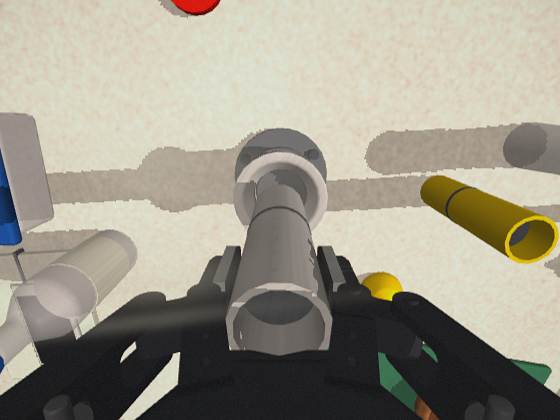

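The side view shows the foot over the mouth centre, about (310,274) against a rim centre of (310,293), and 11 mm above the rim. Lowering it in.

jog_arm(targets="-1 1.5 -6 0.3 0.3 0 -1;0 0 -8 0 0 0 -1;0 0 -6 0 0 0 -1;0 0 -4 0 0 0 -1;0 0 0 0 0 0 -1")

```text
time: 8.87
eef_pos: [0.5467, -0.2191, 0.1994]
tcp_rot: [-0.113, 0.994, -0.003, 0.004]
contact_force: [-0.0, -0.5, -0.5]
opening: 0.45
```

jog_arm(targets="-4 3 -5 0.6 0.7 0 -1;0 0 -4 0 0 0 -1;0 0 0 0 0 0 -1")

```text
time: 9.12
eef_pos: [0.5438, -0.2163, 0.1947]
tcp_rot: [-0.113, 0.994, 0.003, -0.001]
contact_force: [0.6, 0.3, -1.0]
opening: 0.453
```

jog_arm(targets="0 0 -5 0 0 0 -1;0 0 -5 0 0 0 -1;0 0 -4 0 0 0 -1")

```text
time: 9.37
eef_pos: [0.5446, -0.2171, 0.1816]
tcp_rot: [-0.113, 0.994, 0.001, 0.001]
contact_force: [-0.7, -0.4, -1.5]
opening: 0.455
```

jog_arm(targets="0 0 -4 0 0 0 -1;0 0 -4 0 0 0 -1;0 0 0 0 0 0 -1")

```text
time: 9.62
eef_pos: [0.5447, -0.217, 0.1732]
tcp_rot: [-0.113, 0.994, 0.002, 0.001]
contact_force: [-0.7, -0.5, -0.7]
opening: 0.457
```

jog_arm(targets="0 0 -4 0 0 0 -1;0 0 -4 0 0 0 -1")

```text
time: 9.78
eef_pos: [0.545, -0.217, 0.1669]
tcp_rot: [-0.113, 0.994, 0.002, 0.001]
contact_force: [-2.6, 1.1, 5.7]
opening: 0.453
```

```bash
python3 look.py c
```

```text
[ 0.54502654 -0.21701599  0.16686789] [-1.13218754e-01  9.93568312e-01  1.68661763e-03  8.23676820e-04] [-2.57219518  1.10006109  5.70311664]
toolz [ 0.00125484  0.00353805 -0.99999295] corr deg [-0.20271539  0.07189732]
```

View pics/c_side.png

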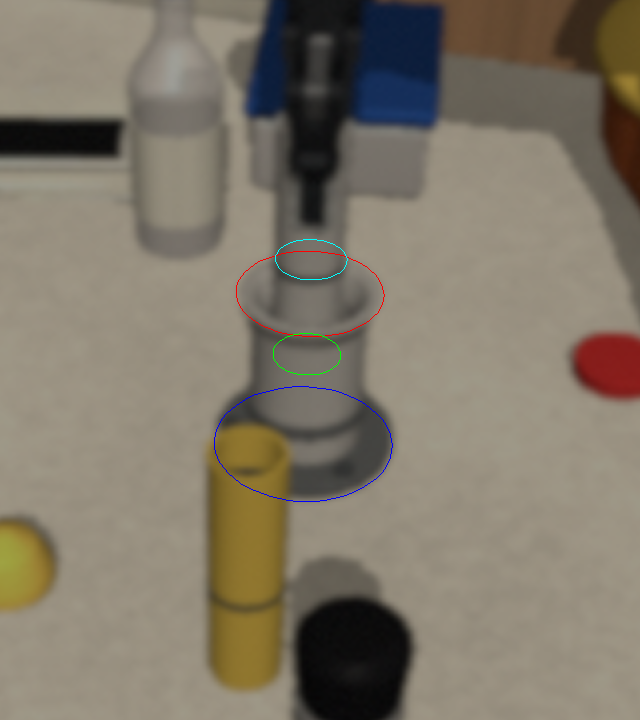

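View pics/c_w.png

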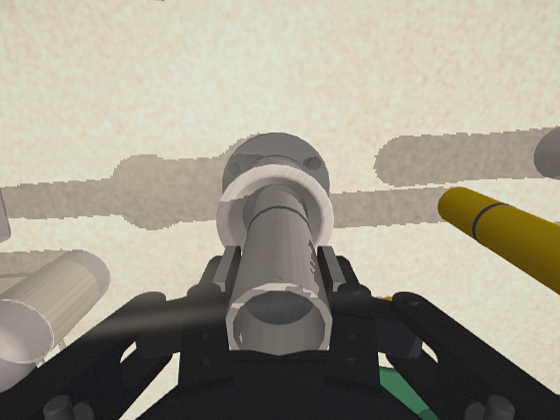

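jog_arm(targets="0 0 -4 0 0 0 -1;0 0 -4 0 0 0 -1;0 0 -4 0 0 0 -1", force=80)

```text
time: 10.18
eef_pos: [0.5451, -0.217, 0.1567]
tcp_rot: [-0.113, 0.994, 0.002, 0.001]
contact_force: [-2.4, 0.7, 6.4]
opening: 0.452
```

jog_arm(targets="0 0 -4 0 0 0 -1;0 0 -4 0 0 0 -1;0 0 -1 0 0 0 -1")

```text
time: 10.43
eef_pos: [0.545, -0.217, 0.1491]
tcp_rot: [-0.113, 0.994, 0.002, 0.0]
contact_force: [-1.5, 1.4, 4.9]
opening: 0.452
```

```bash
python3 look.py d
```

```text
[ 0.54500277 -0.21704596  0.14907497] [-1.13353725e-01  9.93552853e-01  1.90486745e-03  1.79721638e-04] [-1.52028205  1.40374941  4.94296256]
toolz [-7.47217500e-05  3.82591722e-03 -9.99992678e-01] corr deg [-0.21920891 -0.00428124]
```

View pics/d_side.png

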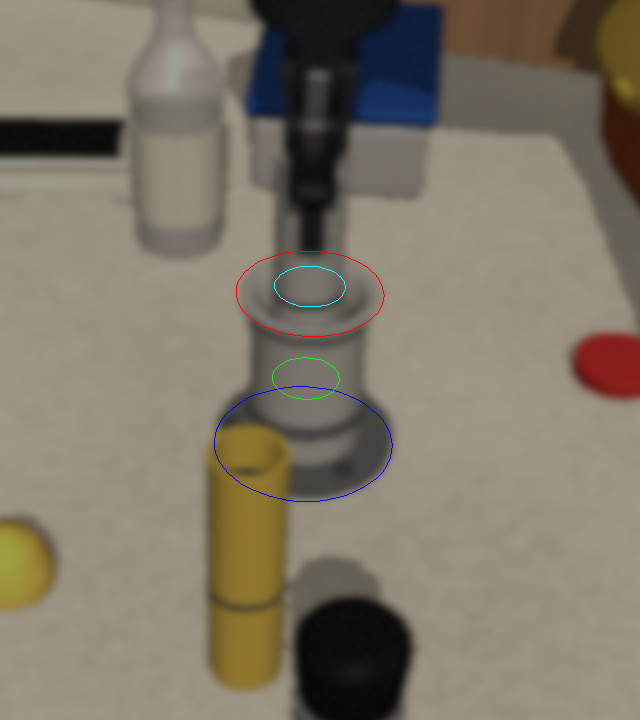

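View pics/d_w.png

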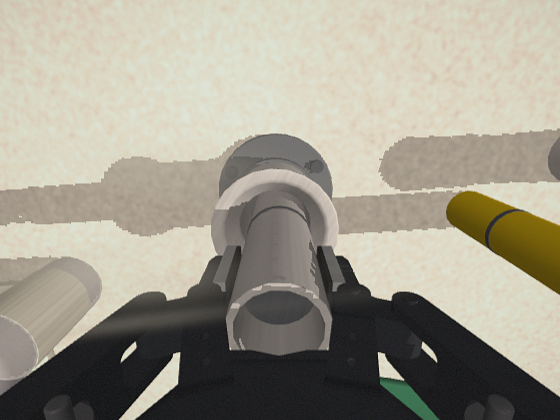

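jog_arm(targets="0 0 -3 0 0 0 -1;0 0 -2 0 0 0 -1;0 0 0 0 0 0 -1")

```text
time: 10.83
eef_pos: [0.545, -0.217, 0.1451]
tcp_rot: [-0.113, 0.994, 0.002, 0.0]
contact_force: [-0.5, -0.1, 1.1]
opening: 0.449
```

```bash
python3 - <<'E'
from m import *
p=read_camera("wrist");im=p["pixels"];f=5
print(get_state()["eef_pos"])
big=cv2.resize(im,None,fx=f,fy=f,interpolation=cv2.INTER_CUBIC);a=np.linspace(0,2*np.pi,64)
def circ(x,y,z,r,c):
    q=projm(p,np.c_[x+r*np.cos(a),y+r*np.sin(a),0*a+z]); cv2.polylines(big,[np.round((q+.5)*f).astype(np.int32)],True,c,1)
circ(.545,-.217,.11,.042,(0,0,255));circ(.545,-.217,.108,.02,(0,255,0));circ(.545,-.217,.112,.02,(0,255,0))
cv2.imwrite("pics/e_w.png",big[140*f:250*f,205*f:350*f])
p=read_camera("side")
cv2.imwrite("pics/e_s.png",cv2.resize(p["pixels"][90:170,260:360],None,fx=7,fy=7,interpolation=cv2.INTER_CUBIC))
E
```

```text
[ 0.54499491 -0.21708071  0.14505004]
```

View pics/e_w.png

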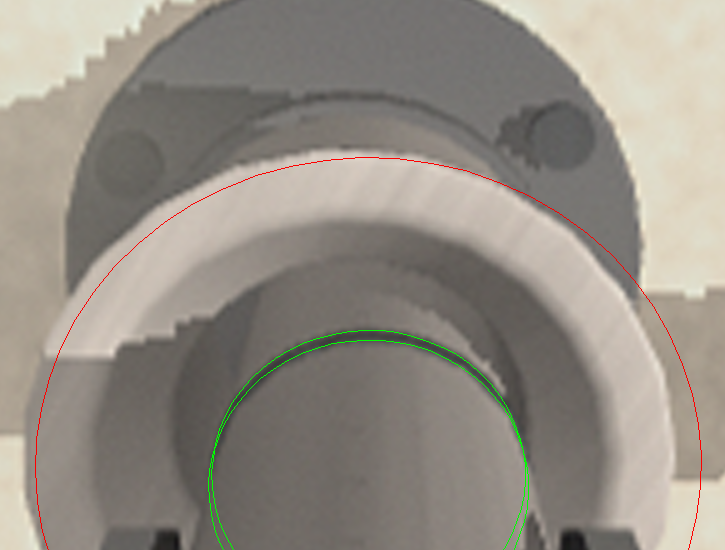

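View pics/e_s.png

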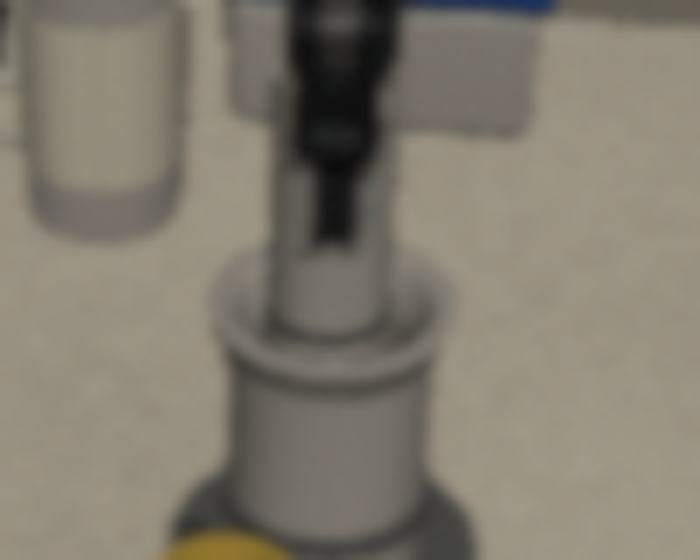

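The ring band sits between the z = 108 and 112 mm circles in the wrist view. In the side view its front is at about (327,335) in the crop, level with the rim to within about 1 mm. The tube hasn't slipped in the grip. Releasing now.

jog_arm(targets="0 0 0 0 0 0 -0.05;0 0 0 0 0 0 0.3;0 0 0 0 0 0 0.7;0 0 0 0 0 0 1;0 0 0 0 0 0 1;0 0 0 0 0 0 1;0 0 0 0 0 0 1")

```text
time: 11.52
eef_pos: [0.5447, -0.2161, 0.1418]
tcp_rot: [-0.113, 0.994, 0.003, 0.0]
contact_force: [0.4, -0.1, 0.3]
opening: 0.999
```

```bash
python3 - <<'E'
from m import *
s=get_state();print(s["eef_pos"],s["contact_force"],s["opening"])
p=read_camera("wrist");cv2.imwrite("pics/f_w.png",p["pixels"])
E
```

```text
[ 0.54467635 -0.21610318  0.14177114] [ 0.4351968  -0.06832669  0.32596569] 0.9988306213129035
```

View pics/f_w.png

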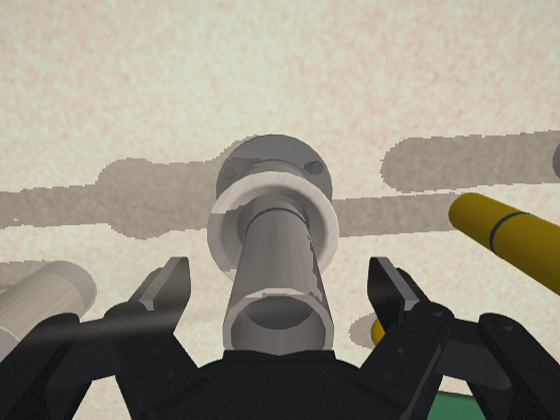

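The fingers are open and clear on both sides, but the TCP sagged 3 mm during the release. I'll back off upward and check the depth.

jog_arm(targets="0 0 15 0 0 0 1;0 0 20 0 0 0 1;0 0 25 0 0 0 1;0 0 25 0 0 0 1;0 0 25 0 0 0 1;0 0 20 0 0 0 1;0 0 0 0 0 0 1;0 0 0 0 0 0 1")

```text
time: 12.23
eef_pos: [0.5421, -0.2145, 0.2744]
tcp_rot: [-0.113, 0.994, 0.005, -0.002]
contact_force: [0.1, 0.6, -1.3]
opening: 0.998
```

```bash
cat > chk.py <<'E'
import sys
from m import *
tag=sys.argv[1]
print(get_state()["eef_pos"],get_state()["contact_force"])
for n,f,rc in(("wrist",5,(100,220,200,345)),("side",7,(80,165,260,360))):
    p=read_camera(n);big=cv2.resize(p["pixels"],None,fx=f,fy=f,interpolation=cv2.INTER_CUBIC)
    c=big[rc[0]*f:rc[1]*f,rc[2]*f:rc[3]*f]
    cv2.imwrite(f"pics/{tag}_{n}.png",c);cv2.imwrite(f"pics/{tag}_{n}full.png",p["pixels"])
    for t in("pusher_ring","press_rim","pusher_center","slim_center"): print(n,t,[(x["uv"],round(x["p"],2)) for x in mark_of(t,p)])
    a=np.linspace(0,2*np.pi,64)
E
python3 chk.py g
```

```text
[ 0.54207306 -0.21448551  0.27437748] [ 0.12757109  0.59361724 -1.27049668]
wrist pusher_ring [([430.8, 197.8], 0.8), ([275.8, 190.8], 0.66)]
wrist press_rim []
wrist pusher_center [([436.8, 197.7], 0.74), ([274.1, 189.9], 0.67)]
wrist slim_center []
side pusher_ring [([307.0, 136.0], 0.7), ([289.5, 204.3], 0.65)]
side press_rim [([306.7, 131.2], 0.8)]
side pusher_center [([306.2, 130.6], 0.87), ([291.1, 200.5], 0.78), ([304.8, 135.3], 0.44)]
side slim_center [([257.0, 328.1], 0.86)]
```

View pics/g_side.png

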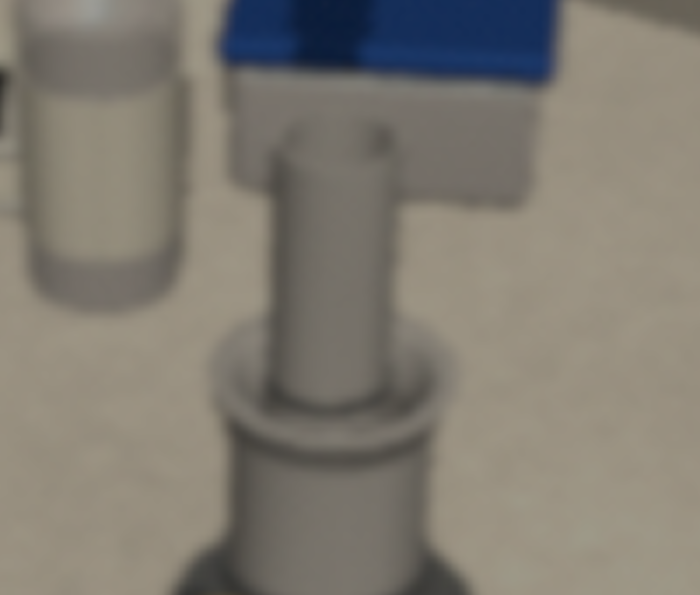

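View pics/g_wristfull.png

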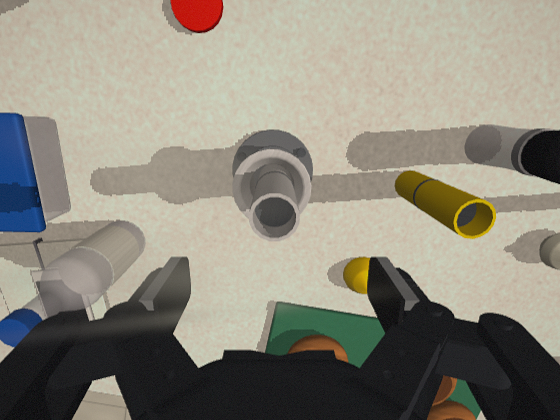

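```bash
python3 - <<'E'
from m import *
p=read_camera("side");f=7
big=cv2.resize(p["pixels"],None,fx=f,fy=f,interpolation=cv2.INTER_CUBIC);a=np.linspace(0,2*np.pi,64)
def circ(x,y,z,r,c):
    q=projm(p,np.c_[x+r*np.cos(a),y+r*np.sin(a),0*a+z]); cv2.polylines(big,[np.round((q+.5)*f).astype(np.int32)],True,c,1); return q
X=(.5445,-.2175)
q=circ(*X,.11,.042,(0,0,255)); print("rim model rows",q[:,1].min(),q[:,1].max(),q[:,0].min(),q[:,0].max())
X=(.545,-.217)
for z,c in((.108,(0,255,0)),(.112,(0,255,0)),(.195,(255,0,0))): q=circ(*X,z,.02,c);print(z,q[:,1].min(),q[:,1].max())
big=cv2.convertScaleAbs(big,alpha=1.4)
cv2.imwrite("pics/h.png",big[80*f:165*f,260*f:360*f])
g=cv2.cvtColor(p["pixels"],cv2.COLOR_BGR2GRAY);print(g[92:155,304:309].mean(1).round().astype(int).tolist())
E
```

```text
rim model rows 122.18780372824203 143.5915567134116 288.64486783401634 325.6022579397013
0.108 128.33926242819012 138.5341445372791
0.112 126.86511563404754 137.04746015119838
0.195 93.96692394996717 103.79036133627947
[121, 118, 117, 117, 115, 114, 113, 113, 113, 114, 114, 115, 114, 112, 111, 111, 111, 111, 111, 111, 111, 111, 111, 111, 111, 111, 111, 111, 112, 112, 112, 112, 112, 112, 113, 113, 113, 113, 113, 113, 113, 114, 114, 113, 110, 97, 81, 89, 105, 113, 118, 113, 92, 81, 86, 100, 110, 113, 114, 115, 115, 115, 115]
```

View pics/h.png

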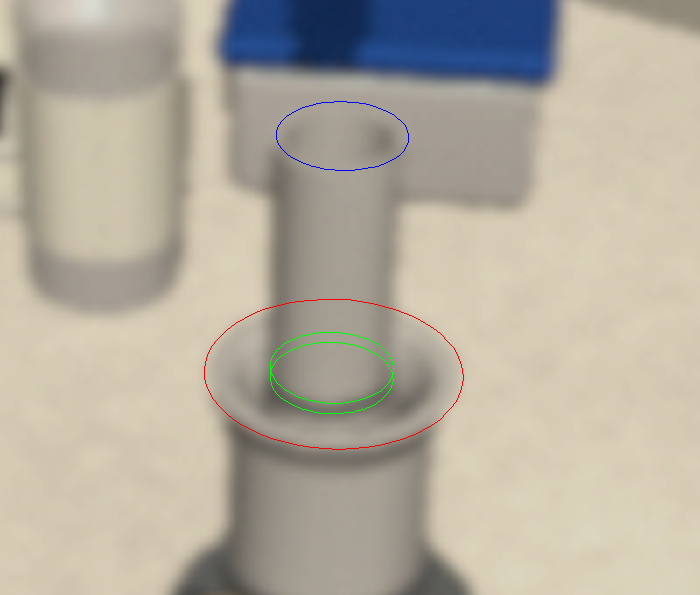

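```bash
python3 -c "
from plant import *
s=get_state();print(s['time'],s['eef_pos'],s['opening'])
print(sign_off())"
```

```text
12.7833 [ 0.54175872 -0.2143054   0.27339576] 0.9988427136714035
the job is handed in; nothing more can be done
None
```

I put the wide pusher foot first into the press and pushed the piston down until the dark ring was level with the rim. I then released it and raised the gripper about 80 mm clear. The job was handed in at 12.8 s.

**Depth:** In the side view the ring's front lies at row 138.1, where a ring level with the rim would lie at 137.8, so it is level to within about 1 mm. The arm's height at release agrees, putting the ring about 0.5 mm above the rim.

**Release:** The arm sagged about 3 mm while the fingers opened. The ring sat at the same pixel row before and after, so the pusher was not pushed deeper.

**Neighbours:** In the last side view the slim pusher and the yellow look-alike are within about 2 px of where they started.

**Disagreement:** The wrist camera put the press about 2.6 mm further toward -y than the position I used, roughly the calibration error. The pusher therefore stands close to the bore's +y wall, but it stood upright on the piston in the last picture.

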